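# Load a covered vial tray into a sample changer across the gap

### The arm

A 6-joint arm with a two-finger parallel gripper is mounted at the origin on the work surface. World frame = base frame: x ahead of the robot, y to its left, z up, the work surface at z = 0. Lengths are in m, angles in rad, forces in N, time in s.
With the tool pointing down it reaches from about 0.35 to 0.975 m from the base axis. Payload 4.9 kg.
Tool frame: the origin (TCP) lies at the very end of the fingers, on their centre line; the grasp point (between the pads) lies behind it (manip.pinch_z is the y of the grasp point in the tool frame, in m); y points along the fingers, x is the direction in which the jaws open and shut, and the axes are right-handed (so a half turn about y gives the same grasp; the last joint's range is limited). The gripper opens to 85 mm and grips with 20 to 120 N. Pads are 22 mm wide; open, the fingers measure 114 mm over their backs; the gripper's body (76 mm by 85 mm) begins 54 mm behind the grasp point. The pads swing forward as they close: fully open they stand 13 mm farther back than shut.
Start: joints at [1.161, 0.053, 1.613, -0, 1.476, -0.119], TCP at [0.179, 0.599, 0.231] pointing down, gripper open.
Joint ranges: [-3.01, 3.01], [-1.01, 2.22], [0.06, 2.58], [-1.02, 4.17], [0.09, 2.62], [-3.14, 3.14]. Speed limits (rad/s): [2.57, 2.57, 3.14, 3.14, 3.14, 3.14].

### API

Orientations are given as a unit quaternion [w, x, y, z].
In Python, from plant import manip gives the robot as it stands.
- The arm moves only by the tool drive_tool, never from a script. Its argument "motion" is a list of rows, each a list of 3 entries, a list of its own where there are three numbers: the shift along the tool's x, y, z in units of 25 mm (1.0 is 25 mm), then the turn, a rotation vector about the tool's x, y, z in units of 5 degrees (1.0 is 5 degrees), then the closure, from -1 (fully open) to 1 (shut). A call has 1 to 12 rows; each row shifts and turns the commanded pose from where the row before left it, along the tool's axes as they then stand; what a row does not reach is not made up. A row lasts 1/10 s, in which the tool goes at most 50 mm and 8.59 degrees, less where a joint would pass 70% of its speed; a pose out of reach is approached as far as the arm can. A call is refused whole if a number of a shift passes 1 or a number of a turn 1, either way. A call with a gripper value outside its range is refused whole. The fingers move at their own pace and stop on an object; the grip force is fixed at half the most. Time passes only in rows, so rows that do not move let the fingers close. It gives the time, the measured TCP pose, the force and the opening at its end, in the units of the state.
- manip.state(): the state, without advancing time (a new reading comes with each control period).
- manip.grab_frame(name): name is "side" or "top" or "wrist"; returns a dict with "img" (420x560x3 uint8, blue, green, red), "range_z" (420x560 float32, m along the optical axis (not along the pixel's ray), 0 where there is no reading), "camera_matrix" (3x3 intrinsics, pixels), "k1" (the pictures are not rectified: a ray, as slopes to the right and down, at radius r is drawn at 1 + k1 r^2 times it, then the intrinsics apply), "world_from_camera" (4x4, takes a point from camera to world coordinates); the wrist camera has in their place "T_tool_cam" (4x4, takes a point from camera to tool coordinates, whose origin is the TCP and whose axes are the tool frame's). Camera axes: x right, y down, z forward; pixel columns grow to the right and rows downward; lengths in m; the calibration is good to about 2 mm. A picture is of the moment at which its call begins: read the wrist's pose just before it.
- manip.job_done(): hands the job in, once; it reports no verdict.
The state is a dict: "time": time; "joint_pos": joint angles; "joint_vel": joint speeds; "joint_efforts": joint torques, N m; "tool_pos": TCP position; "tool_rot": TCP orientation; "contact_force": force on the tool from outside, world axes, zero at the start; "ft_torque": the same for the moment, N m; "gripper_width": opening from 0.0 (shut) to 1.0 (fully open).
Only numpy, scipy, OpenCV 4.12 (cv2) and the standard library are available. Lean on these libraries where they do the work, as an engineer would, in place of code of your own. Each camera call takes 0.05 s, during which the arm holds its last target. There are 200 camera calls.

### The job

Slide the covered vial tray slowly off its loading stand, over the open gap and onto the sample changer's bed without letting either end sag into the gap: it is nose-heavy, so bear lightly down on its tail ledge until the nose rests on the bed, then take that weight off and push it gently on until it sits fully home against the adjustable stop, its sensor pin pushed in. Keep it sliding, never lift it; then swing the hold-down arm fully over the tail ledge, and leave the jar, flask and beaker where they stand.

Things in the scene. Friction and masses are not known exactly. Their poses are not given: they have to be found in the camera images.
- tray: Covered vial tray, 190 long (x) x 110 wide, loose, 0.55 to 0.85 kg; friction on all surfaces 0.5 to 0.7. Origin: centre of its underside; +x = nose, the way it travels. A 12 mm base plate carries a clear-covered block 106 wide, top 52 mm up, too wide to grip. Front rows hold the vials: it balances 57 mm behind the nose tip. The nose's lower edge is bevelled, 12 mm back, 4 mm up.
- tray_nose (a point): Mid-point of the tray's nose end, at the level of its underside (95 mm ahead of the tray's origin).
- tray_tail (a point): Mid-point of the tray's tail end, at the level of its underside (95 mm behind the origin).
- tray_ledge (a point): Mid-point of the bare ribbed thumb ledge, on its top face: 12 mm above the tray's underside, 70 mm behind its origin. The ledge is the rear 50 mm of the base plate, over its full width; ahead of it, 25 mm from this point, stands the block's upright rear face (40 mm high), which is there to push on.
- stand: Loading stand of sheet steel, fixed, 240 long (x) x 150 wide; its flat top, 75 mm above its origin, has side guides 10 mm high with 3 mm play either side of the tray. Origin: under its centre; +x points across the gap to the changer. The tray starts on it.
- stand_edge (a point): Middle of the stand's edge at the gap, on its top face, which is level with the bed or up to 1 mm higher.
- changer: Sample changer, fixed. Flat steel bed, 190 mm wide, 75 mm above the origin; +x is the way in. The bed runs from 130 mm before the origin (its mouth) to 99 mm behind it. Side guides 10 mm high, flared at the mouth, 3 mm play either side of the tray; beyond the bed the head unit, 165 mm tall, with a needle tower. The open gap to the stand is 75 to 85 mm wide, a drip pan at its bottom.
- bed_edge (a point): Middle of the bed's edge at the gap, at bed level. Axes as the changer's.
- bed_end (a point): Middle of the bed's inner end, at bed level, 229 mm in from bed_edge, where the head unit's wall stands. Axes as the changer's.
- sensor (a joint): Sprung tray sensor, a 7 mm pin in the face of the stop bar. The bar, aluminium, 100 wide, 20 high, rigid, lies across the bed; it is clamped anywhere from 191 to 215 mm (its face) in from bed_edge and no reading tells where: find it by feel. 0 = pin out by 6 mm; 0.006 = flush, the tray's nose on the bar. Takes about 1 N; the tray's own friction holds it in.
- clamp (a joint): Hold-down arm beside the bed's mouth, on the +y side: flat aluminium, 66 long, 12 wide, 10 thick, on an upright pivot, its underside 14 mm above the bed, so it passes over the ledge. 0 = pointing straight out over the gap (changer -x), negative = swung outward, 1.57 rad = end stop, straight across the ledge (changer -y). About 1 N at the pin; stays where left.
- clamp_pivot (a point): Pivot of the hold-down arm, on the arm's top face, 24 mm above the bed, 98 mm towards the gap (changer -x) and 88 mm to +y of the changer's origin.
- clamp_pin (a point): Half-way up the upright round finger pin at the hold-down arm's end, 60 mm from the pivot: 12 mm in diameter, standing 30 mm proud of the arm. This point is 39 mm above the bed, 15 mm above the arm's top, 15 mm below the pin's top.
- reagent_bottle: Bystander: amber jar, 62 mm in diameter, 125 tall, origin under its centre.
- flask: Bystander: glass flask, 68 mm in diameter, 96 tall, origin under its centre.
- beaker: Bystander: glass beaker, 66 mm in diameter, 85 tall, origin under its centre.
Not all that is in view belongs to the job. Of the things that look like the tray, the middle-sized one is meant.

How it is judged:
On the way, in this order (a step that is already met when the one before it is completed fails the run):
1. the tray bridges the gap: its nose lies at least 25 mm in on the bed (x of tray_nose in the frame of bed_edge above 0.025 m and z of tray_nose in the frame of bed_edge above -0.003 m), for 0.1 s.
2. the tray is home: flat on the bed, nose on the stop bar, sensor pushed in past 4.2 of its 6 mm (value of joint sensor above 0.0042 m and z of tray_nose in the frame of bed_edge between -0.003 and 0.003 m and z of tray_tail in the frame of bed_edge between -0.003 and 0.003 m), for 0.2 s.
At the end, for the whole second after the job is handed in: The tray lies flat on the changer's bed between its guides (both ends within 3 mm of bed level and 7 mm of the centre line), at rest, its nose against the stop bar so that the sensor is pushed in past 4.2 mm, and the hold-down arm is swung over its ledge (beyond 1.4 rad) (all of step 2 and y of tray_nose in the frame of bed_edge between -0.007 and 0.007 m and y of tray_tail in the frame of bed_edge between -0.007 and 0.007 m and value of joint clamp above 1.4 rad and linear speed of tray below 0.01 m/s); the robot touches nothing.
It fails at once if an end of the tray sags more than 3.5 mm below bed level (z of any of tray_nose, tray_tail in the frame of bed_edge below -0.0035 m).
It fails at once if an end of the tray is lifted more than 12 mm above bed level (z of any of tray_nose, tray_tail in the frame of bed_edge above 0.012 m).
It fails at once if the robot presses or pushes the tray with more than 30 N (contact force between any of the arm, the fingers and tray above 30 N).
It fails at once if the tray is shoved faster than 0.25 m/s (linear speed of tray above 0.25 m/s).
It fails at once if the jar, flask or beaker is moved more than 30 mm (distance of any of reagent_bottle, flask, beaker from where it was at the start of the episode above 0.03 m).
It also fails if it takes over 72 s, if anything falls off the work surface, if the arm or the gripper's body presses on something with over 40 N, if the wrist force passes 120 N, or if a joint passes its speed limit or range.

## Working session

There is one attempt and no reset: what is moved stays moved. The work goes in short steps, Python scripts to look and compute and a tool call to move; the robot and the scene stay as the last step left them, time stands still between calls to the robot, and variables do not carry over. Pictures are saved under pics/ and viewed, about 8 in all and at most 12, crops included, and the job is handed in when it is done.

Besides the shell and the picture viewer there is one more tool, called after "Emit:" by a JSON object that holds its "api" and its "payload", one argument or row to a line. drive_tool: Moves the arm, as the interface text tells. Its arguments: {"type":"object","properties":{"motion":{"type":"array","items":{"type":"array"}}},"required":["motion"]}

```bash
mkdir -p pics; cat > h.py <<'E'
import numpy as np,cv2
from plant import manip
from scipy.spatial.transform import Rotation as R
def grab(n,save=None):
    s=manip.state(); f=manip.grab_frame(n)
    if save: cv2.imwrite('pics/%s.png'%save,f['img']); 
    if n=='wrist':
        T=np.eye(4); w,x,y,z=s['tool_rot']; T[:3,:3]=R.from_quat([x,y,z,w]).as_matrix(); T[:3,3]=s['tool_pos']
        f['W']=T@f['T_tool_cam']
    else: f['W']=f['world_from_camera']
    np.savez('last_%s.npz'%n,img=f['img'],z=f['range_z'],K=f['camera_matrix'],k1=f['k1'],W=f['W'])
    return f
def load(n): return np.load('last_%s.npz'%n)
def ray(f,u,v):
    K=f['K'];k=float(f['k1']); d=np.array([(u-K[0,2])/K[0,0],(v-K[1,2])/K[1,1]]); p=d.copy()
    for _ in range(20): p=d/(1+k*(p@p))
    return np.array([p[0],p[1],1.])
def pt(f,u,v,z=None):
    W=f['W'];r=ray(f,u,v)
    if z is None:
        d=np.median(f['z'][int(v)-1:int(v)+2,int(u)-1:int(u)+2])
    else: d=(z-W[2,3])/(W[:3,:3]@r)[2]
    return (W[:3,:3]@(r*d)+W[:3,3]).round(4)
E
python3 - <<'E'
from h import *
for k,v in manip.state().items(): print(k,np.round(v,4))
a=grab('top','top1');b=grab('side','side1')
E
```

```text
time 0.0
joint_pos [ 1.161   0.0534  1.6143 -0.      1.476  -0.119 ]
joint_vel [-0.0004 -0.0015  0.0013 -0.0002 -0.0014 -0.0003]
joint_efforts [-3.00000e-04 -3.93687e+01 -3.70176e+01 -1.00000e-04  7.10000e-03
 -0.00000e+00]
tool_pos [0.179  0.5982 0.2301]
tool_rot [-0.5668  0.5675  0.4216 -0.4229]
contact_force [ 0.0296 -0.3403  0.2537]
ft_torque [ 0.0249 -0.0081 -0.0025]
gripper_width 1.0019
```

View pics/top1.png

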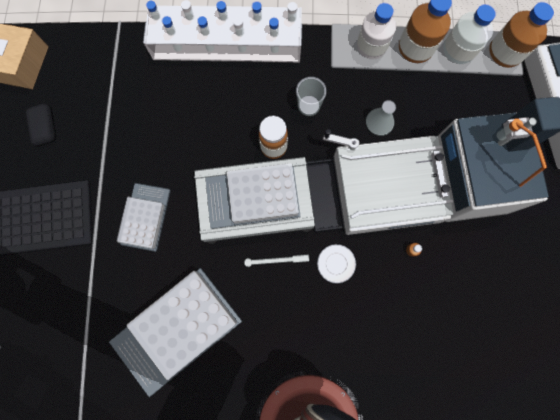

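View pics/side1.png

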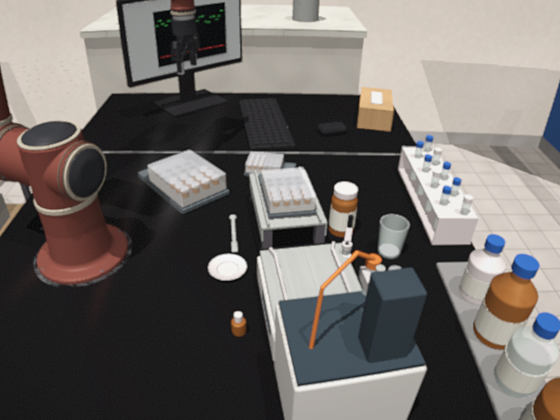

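The top view shows three tray look-alikes: small at (143,217), large at (175,330), and the middle-sized one on the stand at (262,195), which I choose. The hold-down arm runs from about (353,145) to (330,135). The jar is at (273,137), the beaker at (310,97) and the flask at (380,120).

```bash
python3 - <<'E'
from h import *
f=load('top')
im=f['img'][85:250,185:465]; cv2.imwrite('pics/c1.png',cv2.resize(im,None,fx=2.85,fy=2.85,interpolation=cv2.INTER_CUBIC))
for n,u,v in [('tray top',262,192),('small',143,217),('large',175,330),('ledge',217,200),('bed',395,185),('pin',328,135),('jar',272,127),('beaker',310,97),('head',495,170),('base',310,400)]: print(n,pt(f,u,v))
print(f['W'].round(3), f['K'],f['k1'])
E
```

```text
tray top [0.4816 0.1106 0.1281]
small [0.4364 0.3769 0.0401]
large [0.1988 0.2822 0.0711]
ledge [0.4702 0.2068 0.088 ]
bed [ 0.5167 -0.1731  0.0752]
pin [ 0.6086 -0.0225  0.122 ]
jar [0.6219 0.095  0.1243]
beaker [0.7447 0.0096 0.006 ]
head [ 0.5297 -0.3484  0.174 ]
base [0.0689 0.0017 0.0675]
[[ 0.029 -0.983  0.181  0.292]
 [-1.    -0.028  0.009  0.068]
 [-0.004 -0.182 -0.983  1.014]
 [ 0.     0.     0.     1.   ]] [[448.42131581   0.         278.39096476]
 [  0.         448.42131581 205.18520933]
 [  0.           0.           1.        ]] -0.08205958836677824
```

View pics/c1.png

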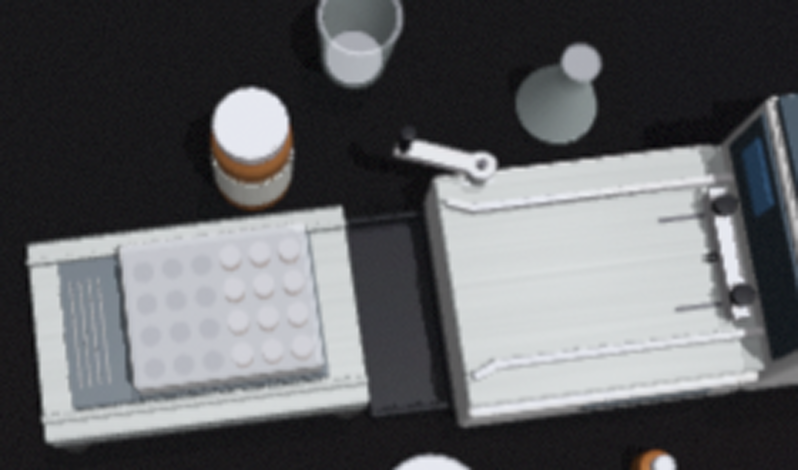

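The crop confirms the middle tray. Its ledge is at the left (95,330), its nose is to the right, and the hold-down arm's dark pin is at (405,140). The stop bar is at about (730,250). Next I measure the frames from depth.

```bash
python3 - <<'E'
from h import *
f=load('top')
g=lambda c:(185+c[0]/2.85,85+c[1]/2.85)
for n,c,z in [('bedTL',(428,190),.075),('bedBL',(458,420),.075),('gFar1',(482,208),.085),('gFar2',(712,182),.085),('gNear1',(492,366),.085),('gNear2',(740,337),.085),('pivot',(482,164),.099),('pin',(405,140),.129),('standTR',(343,210),.075),('standBR',(368,407),.075),('standTL',(28,245),.075),('standBL',(46,438),.075),('ledgeTL',(58,262),.087),('ledgeBL',(75,405),.087),('noseB',(326,375),.087),('barT',(712,195),.095),('barB',(735,312),.095)]: print(n,pt(f,*g(c),z))
H,Wd=f['z'].shape
ii=[(u,v) for v in range(100,260) for u in range(190,470)]
P=np.array([pt(f,u,v) for u,v in ii])
def rect(m,n):
    r=cv2.minAreaRect((P[m][:,:2]*1000).astype(np.float32)); print(n,m.sum(),np.round(r[0],1),np.round(r[1],1),round(r[2],2),'medz',np.median(P[m][:,2]))
rect((abs(P[:,2]-.127)<.006)&(P[:,1]>.04)&(P[:,1]<.19)&(P[:,0]<.56),'block')
rect((abs(P[:,2]-.075)<.006)&(P[:,1]<-.07)&(P[:,1]>-.3)&(P[:,0]<.65),'bed')
rect((abs(P[:,2]-.075)<.006)&(P[:,1]>-.02)&(P[:,0]<.6),'stand')
rect((abs(P[:,2]-.125)<.02)&(P[:,1]<.02)&(P[:,1]>-.1)&(P[:,0]>.55),'pin')
E
```

```text
bedTL [ 0.5875 -0.0432  0.075 ]
bedBL [ 0.411  -0.0665  0.075 ]
gFar1 [ 0.5715 -0.083   0.085 ]
gFar2 [ 0.598  -0.2601  0.085 ]
gNear1 [ 0.4506 -0.0901  0.085 ]
gNear2 [ 0.4778 -0.2769  0.085 ]
pivot [ 0.6016 -0.0809  0.099 ]
pin [ 0.608  -0.0199  0.129 ]
standTR [0.5697 0.0216 0.075 ]
standBR [4.189e-01 3.000e-04 7.500e-02]
standTL [0.5355 0.2606 0.075 ]
standBL [0.3888 0.2379 0.075 ]
ledgeTL [0.5199 0.2347 0.087 ]
ledgeBL [0.4124 0.2158 0.087 ]
noseB [0.44   0.0324 0.087 ]
barT [ 0.5844 -0.2562  0.095 ]
barB [ 0.4946 -0.2701  0.095 ]
block 3399 [482.6 110.7] [106.4 135. ] 9.19 medz 0.1281
bed 7089 [ 528.5 -175.9] [180.8 230.5] 8.74 medz 0.0753
stand 2473 [499.7 134.3] [192.5 240.9] 8.82 medz 0.0763
pin 49 [610.1 -49.3] [66.8 10.9] 82.2 medz 0.1259
```

```bash
cat >> h.py <<'E'
A=np.deg2rad(8.6); D=np.array([np.sin(A),-np.cos(A),0]); L=np.array([np.cos(A),np.sin(A),0])
def rot(s):
    w,x,y,z=s['tool_rot']; return R.from_quat([x,y,z,w]).as_matrix()
def dlz(p): p=np.array(p); return np.array([p@D,p@L,p[2]]).round(4)
def to(d,l,z):
    s=manip.state(); M=rot(s); t=d*D+l*L+np.array([0,0,z])
    print('tool units',(M.T@(t-s['tool_pos'])/.025).round(2))
def st():
    s=manip.state();M=rot(s);F=np.array(s['contact_force'])
    print('t',round(s['time'],2),'dlz',dlz(s['tool_pos']),'F dlz',[round(float(x),2) for x in (F@D,F@L,F[2])],'g',round(s['gripper_width'],2))
E
python3 - <<'E'
from h import *
s=manip.state();M=rot(s);print(M.round(3),manip.pinch_z)
st()
for sg in (1,-1):
    T=np.column_stack([sg*L,[0,0,-1],np.cross(sg*L,[0,0,-1])]); print(sg,np.rad2deg(R.from_matrix(M.T@T).as_rotvec()).round(2), 'shift after',(T.T@(np.array(-.133*D+.494*L+[0,0,.14])-s['tool_pos'])/.025).round(2), 'z=',(T[:,2]@D))
E
```

```text
[[ 0.287 -0.001 -0.958]
 [ 0.958 -0.002  0.287]
 [-0.002 -1.     0.   ]] -0.0187
t 0.1 dlz [-0.5648  0.2664  0.2302] F dlz [0.5, 0.49, 0.3] g 1.0
1 [ 5.000e-02  6.474e+01 -1.000e-01] shift after [  9.1    3.61 -17.27] z= -0.9999999999999999
-1 [-1.1000e-01 -1.1526e+02 -5.0000e-02] shift after [-9.1   3.61 17.27] z= 0.9999999999999999
```

Emit:
{"api": "drive_tool", "payload": {
  "motion": [
    [[0, 0, 0], [0, 1, 0], 1],
    [[0, 0, 0], [0, 1, 0], 1],
    [[0, 0, 0], [0, 1, 0], 1],
    [[0, 0, 0], [0, 1, 0], 1],
    [[0, 0, 0], [0, 1, 0], 1],
    [[0, 0, 0], [0, 1, 0], 1],
    [[0, 0, 0], [0, 1, 0], 1],
    [[0, 0, 0], [0, 1, 0], 1],
    [[0, 0, 0], [0, 1, 0], 1],
    [[0, 0, 0], [0, 1, 0], 1],
    [[0, 0, 0], [0, 1, 0], 1],
    [[0, 0, 0], [0, 1, 0], 1]
  ]
}}

```text
time: 1.3
tool_pos: [0.179, 0.5984, 0.2306]
tool_rot: [-0.702, 0.703, 0.081, -0.081]
contact_force: [-0.2, 0.3, -0.7]
gripper_width: 0.001
```

Emit:
{"api": "drive_tool", "payload": {
  "motion": [
    [[0, 0, 0], [0, 0.95, 0], 1],
    [[0.5, 0, -1], [0, 0, 0], 1],
    [[0.5, 0, -1], [0, 0, 0], 1],
    [[0.5, 0, -1], [0, 0, 0], 1],
    [[0.5, 0, -1], [0, 0, 0], 1],
    [[0.5, 0, -1], [0, 0, 0], 1],
    [[0.5, 0, -1], [0, 0, 0], 1],
    [[0.5, 0, -1], [0, 0, 0], 1],
    [[0.5, 0, -1], [0, 0, 0], 1],
    [[0.5, 0, -1], [0, 0, 0], 1],
    [[0.5, 0, -1], [0, 0, 0], 1],
    [[0.5, 0, -1], [0, 0, 0], 1]
  ]
}}

```text
time: 2.5
tool_pos: [0.3565, 0.3462, 0.2308]
tool_rot: [-0.705, 0.705, 0.053, -0.053]
contact_force: [-0.4, 0.1, 0.6]
gripper_width: -0.002
```

Emit:
{"api": "drive_tool", "payload": {
  "motion": [
    [[0.6, 0, -1], [0, 0, 0], 1],
    [[0.6, 0, -1], [0, 0, 0], 1],
    [[0.6, 0, -1], [0, 0, 0], 1],
    [[0.6, 0, -1], [0, 0, 0], 1],
    [[0.6, 0, -1], [0, 0, 0], 1],
    [[0.6, 0, -1], [0, 0, 0], 1],
    [[0, 0, 0], [0, 0, 0], 1],
    [[0, 0, 0], [0, 0, 0], 1]
  ]
}}

```text
time: 3.3
tool_pos: [0.4674, 0.2121, 0.2308]
tool_rot: [0.705, -0.705, -0.052, 0.053]
contact_force: [-0.5, 0.2, -0.6]
gripper_width: -0.002
```

```bash
python3 - <<'E'
from h import *
st();to(-.122,.494,.11);print(rot(manip.state()).round(3))
f=grab('wrist','w1'); st()
E
```

```text
t 3.3 dlz [-0.1399  0.4939  0.2308] F dlz [-0.28, -0.47, -0.61] g -0.0
tool units [ 0.01  4.83 -0.72]
[[ 0.989 -0.001 -0.148]
 [ 0.148  0.     0.989]
 [-0.001 -1.     0.   ]]
t 3.35 dlz [-0.1404  0.4937  0.2309] F dlz [-0.54, 0.16, -0.17] g -0.0
```

View pics/w1.png

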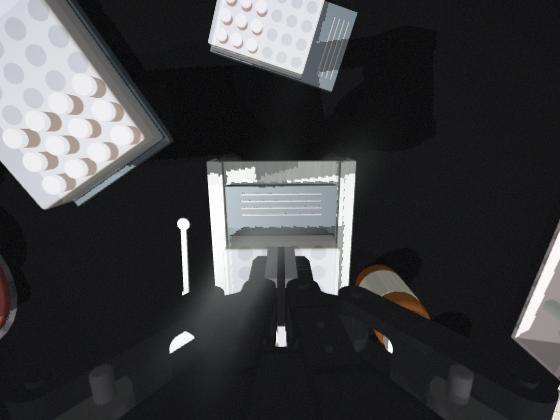

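The wrist view shows the tail ledge spanning columns 226–337 and rows 185–235. The block's rear face is just below it, and the fingers' centre is at column 281.

```bash
python3 - <<'E'
from h import *
f=load('wrist')
for n,u,v,z in [('tailL',228,185,.088),('tailR',336,182,.088),('blockbase',282,234,.088),('blocktop',300,248,.128),('blocktop',240,248,.128)]: print(n,dlz(pt(f,u,v,z)))
for v in (195,215,228,233,238,243,247,252): print(v,dlz(pt(f,245,v)))
for u in (220,350): print(dlz(pt(f,u,200)))
E
```

```text
tailL [-0.1563  0.4426  0.088 ]
tailR [-0.1592  0.5489  0.088 ]
blockbase [-0.1051  0.4959  0.088 ]
blocktop [-0.106   0.5119  0.128 ]
blocktop [-0.1061  0.458   0.128 ]
195 [-0.1466  0.4593  0.0896]
215 [-0.1259  0.4585  0.0889]
228 [-0.1121  0.4581  0.089 ]
233 [-0.1064  0.4579  0.0884]
238 [-0.1049  0.4591  0.0992]
243 [-0.1051  0.4607  0.1132]
247 [-0.1052  0.4619  0.1236]
252 [-0.1026  0.4625  0.129 ]
[-0.1406  0.4334  0.0857]
[-0.1386  0.5664  0.0769]
```

Emit:
{"api": "drive_tool", "payload": {
  "motion": [
    [[0.05, 1, -0.5], [0, 0, 0], 1],
    [[0, 1, 0], [0, 0, 0], 1],
    [[0, 1, 0], [0, 0, 0], 1],
    [[0, 1, 0], [0, 0, 0], 1],
    [[0, 0.7, 0], [0, 0, 0], 1],
    [[0, 0.4, 0], [0, 0, 0], 1],
    [[0, 0, 0], [0, 0, 0], 1],
    [[0, 0, 0], [0, 0, 0], 1]
  ]
}}

```text
time: 4.15
tool_pos: [0.4709, 0.2009, 0.1046]
tool_rot: [0.705, -0.705, -0.054, 0.053]
contact_force: [0.8, 0.3, 0.7]
gripper_width: 0.0
```

Emit:
{"api": "drive_tool", "payload": {
  "motion": [
    [[0, 0.12, 0], [0, 0, 0], 1],
    [[0, 0.12, 0], [0, 0, 0], 1],
    [[0, 0.08, 0], [0, 0, 0], 1],
    [[0, 0.08, 0], [0, 0, 0], 1],
    [[0, 0, 0], [0, 0, 0], 1],
    [[0, 0, 0], [0, 0, 0], 1]
  ]
}}

```text
time: 4.75
tool_pos: [0.4707, 0.2003, 0.0938]
tool_rot: [-0.705, 0.705, 0.053, -0.053]
contact_force: [0.3, -0.2, 1.2]
gripper_width: -0.002
```

```bash
python3 -c "
from h import *
st()"
```

```text
t 4.75 dlz [-0.1276  0.4954  0.0938] F dlz [0.23, 0.3, 1.16] g -0.0
```

Emit:
{"api": "drive_tool", "payload": {
  "motion": [
    [[0, 0.06, 0], [0, 0, 0], 1],
    [[0, 0.06, 0], [0, 0, 0], 1],
    [[0, 0.04, 0], [0, 0, 0], 1],
    [[0, 0, 0], [0, 0, 0], 1],
    [[0, 0, 0], [0, 0, 0], 1]
  ]
}}

```text
time: 5.25
tool_pos: [0.4707, 0.2003, 0.0898]
tool_rot: [-0.705, 0.705, 0.053, -0.053]
contact_force: [1.0, 0.5, -0.0]
gripper_width: -0.002
```

Emit:
{"api": "drive_tool", "payload": {
  "motion": [
    [[0, 0.04, 0], [0, 0, 0], 1],
    [[0, 0, 0], [0, 0, 0], 1],
    [[0, 0, 0], [0, 0, 0], 1]
  ]
}}

```text
time: 5.55
tool_pos: [0.4707, 0.2003, 0.0888]
tool_rot: [-0.705, 0.705, 0.053, -0.053]
contact_force: [0.2, -0.0, -0.5]
gripper_width: -0.001
```

Emit:
{"api": "drive_tool", "payload": {
  "motion": [
    [[0, 0.04, 0], [0, 0, 0], 1],
    [[0, 0, 0], [0, 0, 0], 1],
    [[0, 0, 0], [0, 0, 0], 1]
  ]
}}

```text
time: 5.85
tool_pos: [0.4709, 0.2004, 0.0881]
tool_rot: [0.705, -0.705, -0.053, 0.053]
contact_force: [0.0, -0.2, 0.9]
gripper_width: 0.002
```

Emit:
{"api": "drive_tool", "payload": {
  "motion": [
    [[0, 0.02, 0], [0, 0, 0], 1],
    [[0, 0, 0], [0, 0, 0], 1],
    [[0, 0, 0], [0, 0, 0], 1]
  ]
}}

```text
time: 6.15
tool_pos: [0.4709, 0.2004, 0.088]
tool_rot: [-0.705, 0.705, 0.053, -0.053]
contact_force: [-1.9, 0.1, 5.2]
gripper_width: 0.001
```

Emit:
{"api": "drive_tool", "payload": {
  "motion": [
    [[0, 0.02, 0], [0, 0, 0], 1],
    [[0, 0, 0], [0, 0, 0], 1],
    [[0, 0, 0], [0, 0, 0], 1]
  ]
}}

```text
time: 6.45
tool_pos: [0.4709, 0.2004, 0.088]
tool_rot: [-0.705, 0.705, 0.053, -0.053]
contact_force: [-3.6, -0.5, 7.9]
gripper_width: -0.002
```

Emit:
{"api": "drive_tool", "payload": {
  "motion": [
    [[0, 0.02, 0], [0, 0, 0], 1],
    [[0, 0, 0], [0, 0, 0], 1],
    [[0, 0, 0], [0, 0, 0], 1]
  ]
}}

```text
time: 6.75
tool_pos: [0.471, 0.2004, 0.088]
tool_rot: [-0.705, 0.705, 0.053, -0.053]
contact_force: [-4.9, -1.6, 11.6]
gripper_width: 0.001
```

Emit:
{"api": "drive_tool", "payload": {
  "motion": [
    [[0, 0, -0.08], [0, 0, 0], 1],
    [[0, 0, -0.08], [0, 0, 0], 1],
    [[0, 0, -0.08], [0, 0, 0], 1],
    [[0, 0, -0.08], [0, 0, 0], 1],
    [[0, 0, -0.08], [0, 0, 0], 1],
    [[0, 0, -0.08], [0, 0, 0], 1]
  ]
}}

```text
time: 7.35
tool_pos: [0.4737, 0.1904, 0.088]
tool_rot: [0.707, -0.704, -0.054, 0.052]
contact_force: [-1.3, 8.7, 5.4]
gripper_width: -0.003
```

```bash
python3 -c "
from h import *
st()"
```

```text
t 7.35 dlz [-0.1174  0.4968  0.088 ] F dlz [-8.83, -0.0, 5.39] g -0.0
```

Emit:
{"api": "drive_tool", "payload": {
  "motion": [
    [[-0.03, 0.02, -0.1], [0, 0, 0], 1],
    [[0, 0.02, -0.1], [0, 0, 0], 1],
    [[0, 0, -0.1], [0, 0, 0], 1],
    [[0, 0, -0.1], [0, 0, 0], 1],
    [[0, 0, -0.1], [0, 0, 0], 1],
    [[0, 0, -0.1], [0, 0, 0], 1]
  ]
}}

```text
time: 7.95
tool_pos: [0.4758, 0.1765, 0.088]
tool_rot: [0.707, -0.703, -0.055, 0.051]
contact_force: [-0.9, 10.0, 9.3]
gripper_width: -0.002
```

```bash
python3 -c "
from h import *
st()"
```

```text
t 7.95 dlz [-0.1034  0.4968  0.088 ] F dlz [-10.0, 0.65, 9.3] g -0.0
```

Emit:
{"api": "drive_tool", "payload": {
  "motion": [
    [[0, 0, -0.15], [0, 0, 0], 1],
    [[0, 0, -0.15], [0, 0, 0], 1],
    [[0, 0, -0.15], [0, 0, 0], 1],
    [[0, 0, -0.15], [0, 0, 0], 1],
    [[0, 0, -0.15], [0, 0, 0], 1],
    [[0, 0, -0.15], [0, 0, 0], 1],
    [[0, 0, -0.15], [0, 0, 0], 1],
    [[0, 0, -0.15], [0, 0, 0], 1]
  ]
}}

```text
time: 8.75
tool_pos: [0.4803, 0.1467, 0.088]
tool_rot: [0.707, -0.703, -0.055, 0.051]
contact_force: [-1.4, 10.1, 10.0]
gripper_width: -0.002
```

```bash
python3 -c "
from h import *
st()"
```

```text
t 8.75 dlz [-0.0733  0.4968  0.088 ] F dlz [-10.2, 0.12, 10.01] g -0.0
```

Emit:
{"api": "drive_tool", "payload": {
  "motion": [
    [[0, 0, -0.15], [0, 0, 0], 1],
    [[0, 0, -0.15], [0, 0, 0], 1],
    [[0, 0, -0.15], [0, 0, 0], 1],
    [[0, 0, -0.15], [0, 0, 0], 1],
    [[0, 0, -0.15], [0, 0, 0], 1],
    [[0, 0, -0.15], [0, 0, 0], 1],
    [[0, 0, -0.15], [0, 0, 0], 1],
    [[0, 0, -0.15], [0, 0, 0], 1]
  ]
}}

```text
time: 9.55
tool_pos: [0.4848, 0.117, 0.088]
tool_rot: [0.707, -0.703, -0.055, 0.051]
contact_force: [-1.4, 11.0, 9.6]
gripper_width: -0.002
```

Emit:
{"api": "drive_tool", "payload": {
  "motion": [
    [[0, 0.01, -0.15], [0, 0, 0], 1],
    [[0, 0, -0.15], [0, 0, 0], 1],
    [[0, 0, -0.15], [0, 0, 0], 1],
    [[0, 0, -0.15], [0, 0, 0], 1],
    [[0, 0, -0.15], [0, 0, 0], 1]
  ]
}}

```text
time: 10.05
tool_pos: [0.4878, 0.0986, 0.088]
tool_rot: [0.707, -0.703, -0.055, 0.051]
contact_force: [-1.2, 10.8, 11.3]
gripper_width: -0.004
```

```bash
python3 -c "
from h import *
st()"
```

```text
t 10.05 dlz [-0.0245  0.497   0.088 ] F dlz [-10.81, 0.45, 11.26] g -0.0
```

Emit:
{"api": "drive_tool", "payload": {
  "motion": [
    [[0, 0.02, -0.12], [0, 0, 0], 1],
    [[0, 0, -0.12], [0, 0, 0], 1],
    [[0, 0, -0.12], [0, 0, 0], 1],
    [[0, 0, -0.12], [0, 0, 0], 1],
    [[0, 0, -0.12], [0, 0, 0], 1],
    [[0, 0, -0.12], [0, 0, 0], 1]
  ]
}}

```text
time: 10.65
tool_pos: [0.4908, 0.0811, 0.088]
tool_rot: [0.708, -0.703, -0.055, 0.051]
contact_force: [-1.9, 13.4, 13.4]
gripper_width: -0.004
```

Emit:
{"api": "drive_tool", "payload": {
  "motion": [
    [[0, 0, -0.12], [0, 0, 0], 1],
    [[0, 0, -0.12], [0, 0, 0], 1],
    [[0, 0, -0.12], [0, 0, 0], 1],
    [[0, 0, -0.12], [0, 0, 0], 1],
    [[0, 0, -0.12], [0, 0, 0], 1],
    [[0, 0, -0.12], [0, 0, 0], 1]
  ]
}}

```text
time: 11.25
tool_pos: [0.4935, 0.0635, 0.0881]
tool_rot: [0.708, -0.702, -0.055, 0.051]
contact_force: [-2.5, 12.9, 14.5]
gripper_width: -0.001
```

```bash
python3 - <<'E'
from h import *
st()
f=grab('top'); im=f['img'][85:250,185:465]; cv2.imwrite('pics/c2.png',cv2.resize(im,None,fx=2.85,fy=2.85,interpolation=cv2.INTER_CUBIC))
E
```

```text
t 11.25 dlz [0.011  0.4975 0.0881] F dlz [-13.09, -0.59, 14.5] g -0.0
```

View pics/c2.png

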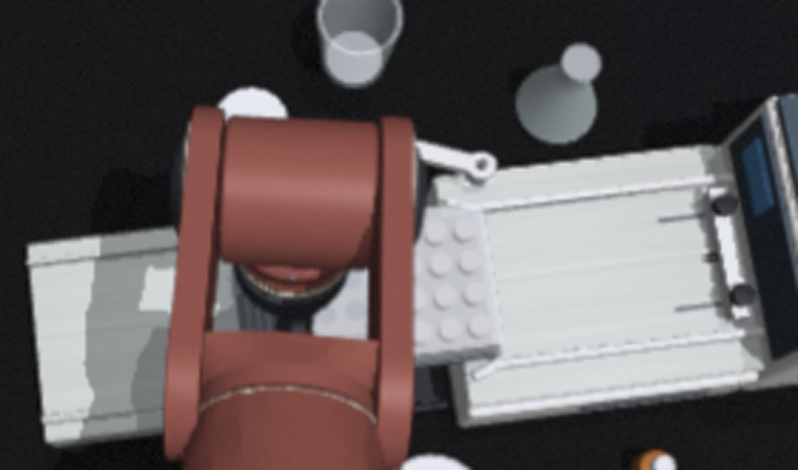

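The nose edge at crop (497,290) is now on the bed, between the flared guides. I push about 10 mm more, then take the weight off.

Emit:
{"api": "drive_tool", "payload": {
  "motion": [
    [[0, -0.01, -0.1], [0, 0, 0], 1],
    [[0, -0.01, -0.1], [0, 0, 0], 1],
    [[0, -0.01, -0.1], [0, 0, 0], 1],
    [[0, -0.01, -0.1], [0, 0, 0], 1],
    [[0, 0, 0], [0, 0, 0], 1],
    [[0, 0, 0], [0, 0, 0], 1]
  ]
}}

```text
time: 11.9
tool_pos: [0.4947, 0.0527, 0.0883]
tool_rot: [0.707, -0.703, -0.055, 0.051]
contact_force: [-1.2, 9.0, 9.8]
gripper_width: 0.002
```

Emit:
{"api": "drive_tool", "payload": {
  "motion": [
    [[0, -0.03, 0], [0, 0, 0], 1],
    [[0, -0.03, 0], [0, 0, 0], 1],
    [[0, -0.04, 0], [0, 0, 0], 1],
    [[0, -0.06, 0], [0, 0, 0], 1],
    [[0, -0.08, 0], [0, 0, 0], 1],
    [[0, -0.08, 0], [0, 0, 0], 1],
    [[0, 0, 0], [0, 0, 0], 1],
    [[0, 0, 0], [0, 0, 0], 1]
  ]
}}

```text
time: 12.7
tool_pos: [0.4922, 0.0501, 0.0933]
tool_rot: [0.705, -0.705, -0.052, 0.053]
contact_force: [-2.5, 2.2, 0.2]
gripper_width: 0.001
```

```bash
python3 - <<'E'
from h import *
st()
E
```

```text
t 12.7 dlz [0.0241 0.4941 0.0933] F dlz [-2.52, -2.11, 0.2] g 0.0
```

Emit:
{"api": "drive_tool", "payload": {
  "motion": [
    [[0, 0, -0.1], [0, 0, 0], 1],
    [[0, 0, -0.15], [0, 0, 0], 1],
    [[0, 0, -0.2], [0, 0, 0], 1],
    [[0, 0, -0.2], [0, 0, 0], 1],
    [[0, 0, -0.2], [0, 0, 0], 1],
    [[0, 0, -0.2], [0, 0, 0], 1],
    [[0, 0, -0.2], [0, 0, 0], 1],
    [[0, 0, -0.2], [0, 0, 0], 1],
    [[0, 0, -0.2], [0, 0, 0], 1],
    [[0, 0, -0.2], [0, 0, 0], 1],
    [[0, 0, -0.2], [0, 0, 0], 1],
    [[0, 0, -0.2], [0, 0, 0], 1]
  ]
}}

```text
time: 13.9
tool_pos: [0.501, -0.0059, 0.0935]
tool_rot: [-0.705, 0.705, 0.053, -0.053]
contact_force: [-0.2, 3.8, -1.5]
gripper_width: 0.001
```

```bash
python3 - <<'E'
from h import *
st()
E
```

```text
t 13.9 dlz [0.0808 0.4945 0.0935] F dlz [-3.82, 0.35, -1.51] g 0.0
```

Emit:
{"api": "drive_tool", "payload": {
  "motion": [
    [[0, 0, -0.2], [0, 0, 0], 1],
    [[0, 0, -0.2], [0, 0, 0], 1],
    [[0, 0, -0.2], [0, 0, 0], 1],
    [[0, 0, -0.2], [0, 0, 0], 1],
    [[0, 0, -0.2], [0, 0, 0], 1],
    [[0, 0, -0.2], [0, 0, 0], 1],
    [[0, 0, -0.2], [0, 0, 0], 1],
    [[0, 0, -0.2], [0, 0, 0], 1],
    [[0, 0, -0.2], [0, 0, 0], 1],
    [[0, 0, -0.2], [0, 0, 0], 1],
    [[0, 0, -0.2], [0, 0, 0], 1],
    [[0, 0, -0.2], [0, 0, 0], 1]
  ]
}}

```text
time: 15.1
tool_pos: [0.51, -0.0652, 0.0936]
tool_rot: [0.705, -0.705, -0.053, 0.053]
contact_force: [-1.3, 2.9, -1.1]
gripper_width: -0.002
```

Emit:
{"api": "drive_tool", "payload": {
  "motion": [
    [[0, 0, -0.15], [0, 0, 0], 1],
    [[0, 0, -0.15], [0, 0, 0], 1],
    [[0, 0, -0.15], [0, 0, 0], 1],
    [[0, 0, -0.15], [0, 0, 0], 1],
    [[0, 0, -0.15], [0, 0, 0], 1]
  ]
}}

```text
time: 15.6
tool_pos: [0.5128, -0.0836, 0.0936]
tool_rot: [0.705, -0.705, -0.053, 0.053]
contact_force: [-0.6, 2.7, -1.7]
gripper_width: -0.004
```

```bash
python3 - <<'E'
from h import *
st()
E
```

```text
t 15.6 dlz [0.1593 0.4945 0.0936] F dlz [-2.8, -0.21, -1.73] g -0.0
```

Emit:
{"api": "drive_tool", "payload": {
  "motion": [
    [[0, 0, -0.1], [0, 0, 0], 1],
    [[0, 0, -0.1], [0, 0, 0], 1],
    [[0, 0, -0.1], [0, 0, 0], 1],
    [[0, 0, -0.1], [0, 0, 0], 1],
    [[0, 0, -0.1], [0, 0, 0], 1],
    [[0, 0, -0.1], [0, 0, 0], 1]
  ]
}}

```text
time: 16.2
tool_pos: [0.5151, -0.0983, 0.0936]
tool_rot: [0.705, -0.705, -0.053, 0.053]
contact_force: [-1.0, 3.7, -1.4]
gripper_width: 0.002
```

Emit:
{"api": "drive_tool", "payload": {
  "motion": [
    [[0, 0, -0.06], [0, 0, 0], 1],
    [[0, 0, -0.06], [0, 0, 0], 1],
    [[0, 0, -0.06], [0, 0, 0], 1],
    [[0, 0, -0.06], [0, 0, 0], 1]
  ]
}}

```text
time: 16.6
tool_pos: [0.5159, -0.1042, 0.0935]
tool_rot: [0.705, -0.705, -0.053, 0.053]
contact_force: [-0.7, 3.7, -1.3]
gripper_width: 0.001
```

Emit:
{"api": "drive_tool", "payload": {
  "motion": [
    [[0, 0, -0.04], [0, 0, 0], 1],
    [[0, 0, -0.04], [0, 0, 0], 1],
    [[0, 0, -0.04], [0, 0, 0], 1]
  ]
}}

```text
time: 16.9
tool_pos: [0.5163, -0.107, 0.0935]
tool_rot: [0.705, -0.705, -0.053, 0.053]
contact_force: [0.3, 4.1, -2.2]
gripper_width: -0.002
```

Emit:
{"api": "drive_tool", "payload": {
  "motion": [
    [[0, 0, -0.04], [0, 0, 0], 1],
    [[0, 0, -0.04], [0, 0, 0], 1],
    [[0, 0, -0.04], [0, 0, 0], 1]
  ]
}}

```text
time: 17.2
tool_pos: [0.5168, -0.11, 0.0935]
tool_rot: [0.705, -0.705, -0.053, 0.053]
contact_force: [-0.2, 4.1, -1.3]
gripper_width: 0.003
```

Emit:
{"api": "drive_tool", "payload": {
  "motion": [
    [[0, 0, -0.04], [0, 0, 0], 1],
    [[0, 0, -0.04], [0, 0, 0], 1]
  ]
}}

```text
time: 17.4
tool_pos: [0.5166, -0.1112, 0.0933]
tool_rot: [0.706, -0.704, -0.052, 0.053]
contact_force: [-3.0, 8.7, -0.3]
gripper_width: 0.003
```

Emit:
{"api": "drive_tool", "payload": {
  "motion": [
    [[0, 0, -0.04], [0, 0, 0], 1],
    [[0, 0, -0.04], [0, 0, 0], 1]
  ]
}}

```text
time: 17.6
tool_pos: [0.5162, -0.1113, 0.093]
tool_rot: [0.708, -0.703, -0.052, 0.054]
contact_force: [-4.7, 16.4, 3.0]
gripper_width: 0.002
```

Emit:
{"api": "drive_tool", "payload": {
  "motion": [
    [[0, 0, -0.04], [0, 0, 0], 1],
    [[0, 0, -0.04], [0, 0, 0], 1]
  ]
}}

```text
time: 17.8
tool_pos: [0.5162, -0.1113, 0.0931]
tool_rot: [0.709, -0.701, -0.052, 0.054]
contact_force: [-6.0, 24.0, 4.8]
gripper_width: -0.003
```

The stop is rigid at a nose position about 200 mm in. I back off gently and check.

Emit:
{"api": "drive_tool", "payload": {
  "motion": [
    [[0, 0, 0], [0, 0, 0], 1],
    [[0, 0, 0], [0, 0, 0], 1],
    [[0, 0, 0.06], [0, 0, 0], 1],
    [[0, 0, 0.06], [0, 0, 0], 1],
    [[0, 0, 0.1], [0, 0, 0], 1],
    [[0, 0, 0.2], [0, 0, 0], 1],
    [[0, -0.5, 0.3], [0, 0, 0], 1],
    [[0, -1, 0], [0, 0, 0], 1],
    [[0, -1, 0], [0, 0, 0], 1],
    [[0, -0.5, 0], [0, 0, 0], 1],
    [[0, 0, 0], [0, 0, 0], 1]
  ]
}}

```text
time: 18.9
tool_pos: [0.5169, -0.0988, 0.1721]
tool_rot: [-0.704, 0.706, 0.055, -0.051]
contact_force: [0.3, -0.1, 0.3]
gripper_width: 0.004
```

```bash
python3 - <<'E'
from h import *
st()
f=grab('wrist','w2')
E
```

```text
t 18.9 dlz [0.175  0.4963 0.1721] F dlz [0.19, 0.3, 0.28] g 0.0
```

View pics/w2.png

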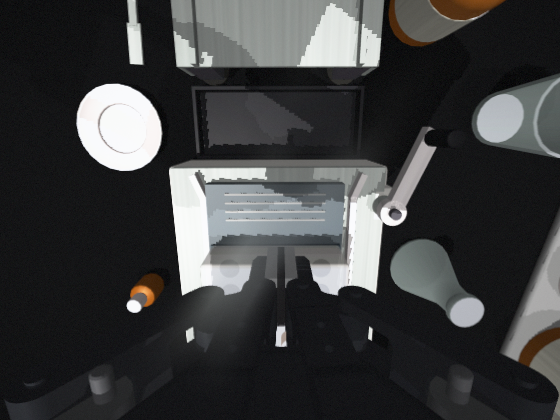

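The wrist view shows the tray's tail at row 183 inside the bed's edge (row 165), between the guides. The hold-down pivot is at (394,213), and the black pin runs from (430,137) at its base to about (462,139) at its top.

```bash
python3 - <<'E'
from h import *
f=load('wrist')
for n,u,v,z in [('tailL',208,183,.087),('tailR',343,183,.087),('blk',300,246,.087),('edge',280,163,.075),('pivot',394,213,.099),('pinbase',431,137,.099),('pintop',464,139,.129)]: print(n,dlz(pt(f,u,v,z)))
print(dlz(pt(f,250,215)),dlz(pt(f,394,205)))
E
```

```text
tailL [0.1471 0.4407 0.087 ]
tailR [0.1472 0.5465 0.087 ]
blk [0.2002 0.5137 0.087 ]
edge [0.1328 0.497  0.075 ]
pivot [0.1683 0.5844 0.099 ]
pinbase [0.1118 0.6051 0.099 ]
pintop [0.1124 0.6106 0.129 ]
[0.173  0.473  0.0881] [0.1619 0.5835 0.0995]
```

Emit:
{"api": "drive_tool", "payload": {
  "motion": [
    [[0.85, 0, 0.3], [0, 0, 0], 1],
    [[0.85, 0, 0.3], [0, 0, 0], 1],
    [[0.85, 0, 0.3], [0, 0, 0], 1],
    [[0.85, 0, 0.3], [0, 0, 0], 1],
    [[0.85, 0, 0.3], [0, 0, 0], 1],
    [[0.85, 0, 0.3], [0, 0, 0], 1],
    [[0.85, 0, 0.4], [0, 0, 0], 1],
    [[0, 0, 0], [0, 0, 0], 1],
    [[0, 0, 0], [0, 0, 0], 1]
  ]
}}

```text
time: 19.85
tool_pos: [0.653, -0.0214, 0.1666]
tool_rot: [0.705, -0.705, -0.052, 0.054]
contact_force: [0.4, -0.2, 0.1]
gripper_width: -0.001
```

Emit:
{"api": "drive_tool", "payload": {
  "motion": [
    [[0, 0.7, 0], [0, 0, 0], 1],
    [[0, 0.7, 0], [0, 0, 0], 1],
    [[0, 0.7, 0], [0, 0, 0], 1],
    [[0, 0.5, 0], [0, 0, 0], 1],
    [[0, 0, 0], [0, 0, 0], 1],
    [[0, 0, 0], [0, 0, 0], 1]
  ]
}}

```text
time: 20.45
tool_pos: [0.6536, -0.0216, 0.103]
tool_rot: [0.705, -0.705, -0.053, 0.053]
contact_force: [0.0, -0.2, -0.1]
gripper_width: 0.001
```

```bash
python3 - <<'E'
from h import *
st();to(.12,.625,.107)
E
```

```text
t 20.45 dlz [0.1191 0.6431 0.103 ] F dlz [0.15, -0.01, -0.08] g 0.0
tool units [-0.72 -0.16 -0.04]
```

Emit:
{"api": "drive_tool", "payload": {
  "motion": [
    [[0, -0.16, 0], [0, 0, 0], 1],
    [[-0.36, 0, 0], [0, 0, 0], 1],
    [[-0.36, 0, 0], [0, 0, 0], 1],
    [[-0.2, 0, 0.11], [0, 0, 0], 1],
    [[-0.2, 0, 0.11], [0, 0, 0], 1],
    [[-0.2, 0, 0.11], [0, 0, 0], 1],
    [[-0.2, 0, 0.11], [0, 0, 0], 1],
    [[-0.3, 0, 0.06], [0, 0, 0], 1],
    [[-0.3, 0, 0.06], [0, 0, 0], 1],
    [[-0.3, 0, 0.05], [0, 0, 0], 1]
  ]
}}

```text
time: 21.45
tool_pos: [0.5912, -0.0155, 0.1075]
tool_rot: [-0.705, 0.705, 0.053, -0.053]
contact_force: [2.0, -0.5, 0.0]
gripper_width: -0.0
```

Emit:
{"api": "drive_tool", "payload": {
  "motion": [
    [[-0.24, 0, -0.05], [0, 0, 0], 1],
    [[-0.24, 0, -0.05], [0, 0, 0], 1],
    [[-0.24, 0, -0.05], [0, 0, 0], 1],
    [[-0.24, 0, -0.06], [0, 0, 0], 1],
    [[-0.22, 0, -0.19], [0, 0, 0], 1],
    [[-0.22, 0, -0.19], [0, 0, 0], 1],
    [[-0.22, 0, -0.19], [0, 0, 0], 1],
    [[-0.22, 0, -0.19], [0, 0, 0], 1]
  ]
}}

```text
time: 22.25
tool_pos: [0.5499, -0.0471, 0.1077]
tool_rot: [-0.705, 0.705, 0.053, -0.053]
contact_force: [1.2, 0.8, -0.2]
gripper_width: 0.003
```

```bash
python3 - <<'E'
from h import *
st();to(.152,.524,.107)
E
```

```text
t 22.25 dlz [0.1288 0.5367 0.1077] F dlz [-0.64, 1.34, -0.2] g 0.0
tool units [-0.51  0.03 -0.93]
```

Contact is steady at about 1–1.5 N, so the arm is following. I drive it on to the end stop.

Emit:
{"api": "drive_tool", "payload": {
  "motion": [
    [[-0.16, 0, -0.23], [0, 0, 0], 1],
    [[-0.16, 0, -0.23], [0, 0, 0], 1],
    [[-0.1, 0, -0.23], [0, 0, 0], 1],
    [[-0.08, 0, -0.16], [0, 0, 0], 1],
    [[0, 0, 0], [0, 0, 0], 1]
  ]
}}

```text
time: 22.75
tool_pos: [0.5405, -0.07, 0.1075]
tool_rot: [-0.705, 0.705, 0.053, -0.053]
contact_force: [-0.1, -0.3, 0.1]
gripper_width: 0.002
```

Emit:
{"api": "drive_tool", "payload": {
  "motion": [
    [[0, 0, -0.06], [0, 0, 0], 1],
    [[0, 0, -0.06], [0, 0, 0], 1],
    [[0, 0, 0], [0, 0, 0], 1]
  ]
}}

```text
time: 23.05
tool_pos: [0.5409, -0.0716, 0.1074]
tool_rot: [0.706, -0.705, -0.053, 0.053]
contact_force: [-1.6, 3.8, 2.3]
gripper_width: 0.006
```

```bash
python3 - <<'E'
from h import *
st()
E
```

```text
t 23.05 dlz [0.1517 0.5241 0.1074] F dlz [-3.98, -1.03, 2.28] g 0.01
```

Emit:
{"api": "drive_tool", "payload": {
  "motion": [
    [[0, 0, -0.06], [0, 0, 0], 1],
    [[0, 0, -0.04], [0, 0, 0], 1],
    [[0, 0, 0], [0, 0, 0], 1]
  ]
}}

```text
time: 23.35
tool_pos: [0.5409, -0.0718, 0.1074]
tool_rot: [0.707, -0.703, -0.052, 0.054]
contact_force: [-3.2, 11.0, 4.0]
gripper_width: -0.001
```

Emit:
{"api": "drive_tool", "payload": {
  "motion": [
    [[0, 0, 0.1], [0, 0, 0], 1],
    [[0, 0, 0.2], [0, 0, 0], 1],
    [[0, 0, 0.6], [0, 0, 0], 1],
    [[0, -0.8, 0.3], [0, 0, 0], 1],
    [[0, -1, 0], [0, 0, 0], 1],
    [[0, -1, 0], [0, 0, 0], 1],
    [[0, -0.5, 0], [0, 0, 0], 1],
    [[0, 0, 0], [0, 0, 0], 1]
  ]
}}

```text
time: 24.15
tool_pos: [0.5384, -0.045, 0.1925]
tool_rot: [-0.705, 0.706, 0.055, -0.051]
contact_force: [-0.4, -0.1, 0.4]
gripper_width: -0.0
```

```bash
python3 - <<'E'
from h import *
st()
f=grab('wrist','w3')
g=f['img']
E
```

```text
t 24.15 dlz [0.125  0.5257 0.1925] F dlz [0.06, -0.42, 0.37] g -0.0
```

View pics/w3.png

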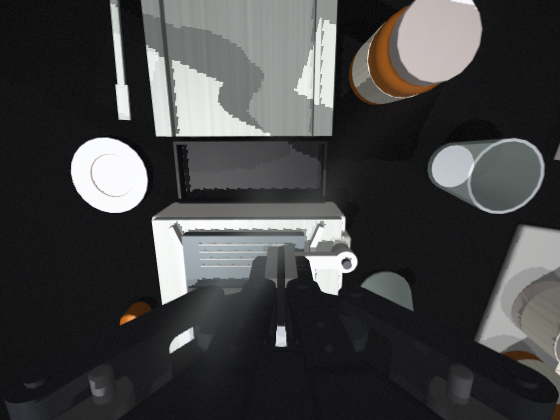

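The hold-down arm now lies straight across the ledge, from its pivot at (347,262) toward (300,255). I clear the view for a last check of the nose against the bar.

Emit:
{"api": "drive_tool", "payload": {
  "motion": [
    [[0, -1, 1], [0, 0, 0], 1],
    [[0, -1, 1], [0, 0, 0], 1],
    [[0, -1, 1], [0, 0, 0], 1],
    [[-1, 0, 1], [0, 0, 0], 1],
    [[-1, 0, 1], [0, 0, 0], 1],
    [[-1, 0, 1], [0, 0, 0], 1],
    [[0, 0, 1], [0, 0, 0], 1],
    [[0, 0, 1], [0, 0, 0], 1],
    [[0, 0, 0], [0, 0, 0], 1],
    [[0, 0, 0], [0, 0, 0], 1]
  ]
}}

```text
time: 25.2
tool_pos: [0.4325, 0.1415, 0.2634]
tool_rot: [-0.705, 0.705, 0.052, -0.054]
contact_force: [-0.5, -0.4, 0.5]
gripper_width: 0.004
```

```bash
python3 - <<'E'
from h import *
f=grab('top'); im=f['img'][100:240,320:480]; cv2.imwrite('pics/c3.png',cv2.resize(im,None,fx=4,fy=4,interpolation=cv2.INTER_CUBIC))
E
```

```text
(no output)
```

View pics/c3.png

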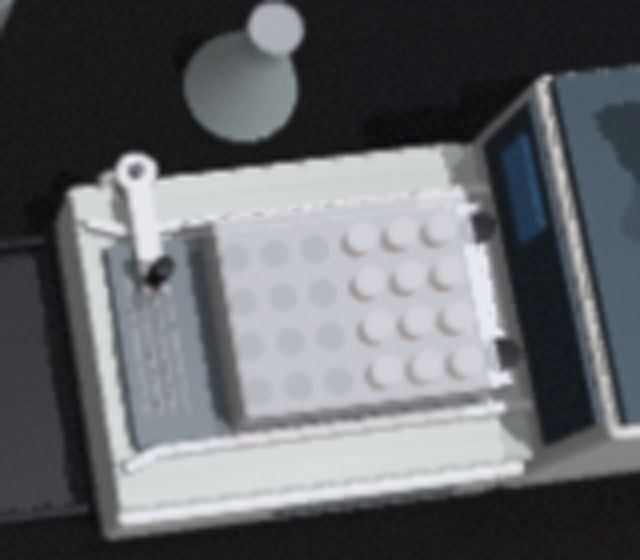

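The view shows the tray's nose against the bar at about (490,270). The arm runs straight across the ledge from (137,170) to (152,285), and the flask is undisturbed. I hand the job in.

```bash
python3 - <<'E'
from h import *
manip.job_done(); st()
E
```

```text
the job is handed in; nothing more can be done
the job is handed in; nothing more can be done
```

The tray is home on the changer's bed with the hold-down arm swung across its ledge. I handed the job in after about 25 s of the 72 s allowed; it returned no verdict.

- **Crossing the gap:** I slid the tray with 5–15 N down on the ledge. The ledge stayed at 88 mm above the work surface until the nose was about 35 mm in on the bed. I then took the weight off and pushed on the block's rear face.
- **Finding the stop:** The tray came up against a rigid stop about 200 mm in from the bed's edge. The highest wrist-force reading while pushing was about 25 N, against the 30 N limit.
- **Hold-down arm:** I swung it by its pin until it met its end stop. The push there rose to about 11 N with no further movement.
- **Last pictures:** They show the nose on the bar, the tray between the guides and the arm straight across the ledge. The jar, flask and beaker looked undisturbed, and the gripper was clear of everything.

I had no reading for the sensor pin. That it is pushed in I judged only from the rigid stop and the last picture. I saw no disagreement between checks beyond a few millimetres of camera error.

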